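# Shut the photometer and hold cell three in the beam

### The job

Slide the photometer's cover fully shut over the row of cuvettes. Then swing the red-knobbed cell lever away from its rest by exactly three clicks (each one can be felt), without running over into a fourth, and finish the program still holding the lever at the third click, because its spring pulls it home as soon as it is let go. Leave the glassware, spool and rack around the instrument standing where they are.

Things in the scene. Friction and masses are not known exactly. Their poses are not given: they have to be found in the camera images.
- photometer: bench photometer, light grey case on a dark shell, fixed, 240 mm deep (x) by 320 mm wide (y). Origin: centre of its underside on the bench; +x to its back, +y to its left, z up; its front faces the robot, turned up to 0.35 rad. Deck 85 mm high; lamp housing along the back 32 mm, 108 mm high. Cuvette well with cover in the deck's left half, lever on the right half.
- cover (a joint): opening of the dark flat cover in m: 0 = fully shut against its stop at the front, 0.066 = fully open to the back. It slides along the photometer's x between two aluminium guides 10 mm high and stays where it is left (friction about 2.5 N). It starts 40 to 65 mm open.
- cover_grip (a point): centre of the blue grip ridge standing on the cover: 12 mm thick along the photometer's x, 46 mm long along its y, 26 mm high; 104 mm above the bench, 13 mm below the ridge's top, 13 mm above the cover's face. With the cover shut it is at x -47.5, y +75 mm in the photometer's frame.
- cell_lever (a joint): lever angle in rad: 0 = at rest on its stop, leaning to the photometer's left; grows as it swings to the right (-y), to 0.78. A sprung pin drops into a notch (a click) every 0.15 rad: third click at 0.45, fourth at 0.60, tooth crests half-way between. A return spring (4 N at the knob at rest, 5 N at the third click) always drives it home; the teeth add about 3 N on leaving a notch and take off 2 to 3 N before the next.
- lever_knob (a point): centre of the red ball knob (26 mm diameter) on the cell lever. At rest it is at x 0, y -61, z 172 mm in the photometer's frame, at the third click at y -114, z 180; a click is 18 mm of its travel. Below the ball: an 8 mm shaft, then, 30 to 52 mm below the ball's centre, the pin's housing on the shaft's front side; the steel quadrant reaches 118 mm above the bench.
- lever_pivot (a point): the lever's pivot, hidden under the deck at x 0, y -105, z 60 mm in the photometer's frame. The lever turns about the photometer's x axis through this point; the knob's centre moves on an arc of 120 mm radius about it, leaning 0.375 rad to the left of upright at rest.
- bottle_big: clear glass bottle with a ribbed blue cap, 86 mm diameter, 176 mm high, standing behind the photometer; origin at the centre of its underside; to be left alone
- bottle_small: clear glass bottle with a ribbed blue cap, 70 mm diameter, 138 mm high, standing behind or beside the photometer; origin at the centre of its underside; to be left alone
- flask: clear conical flask, 84 mm diameter, 135 mm high, standing behind or beside the photometer; origin at the centre of its underside; to be left alone
- glass_funnel: clear glass funnel standing mouth down, 72 mm diameter, 112 mm high, in front of the photometer; origin at the centre of its underside; to be left alone
- measuring_cyl: slender measuring cylinder with a blue foot (68 mm diameter), 245 mm high, by the photometer's back right corner; origin at the centre of its underside; to be left alone
- thread_spool: white thread spool with an orange top, standing on end, 44 mm diameter, 68 mm high, to the left of the photometer; origin at the centre of its underside; to be left alone
- cuvette_rack: white block with clear cuvettes, 110 x 44 x 47 mm, to the right of the photometer; origin at the centre of its underside; to be left alone

How it is judged (in metres and radians):
On the way, in this order (a step that is already met when the one before it is completed fails the run):
1. the cover is fully shut, the lever not yet at its third click (value of joint cover below 0.003 m and value of joint cell_lever below 0.36 rad), for 0.2 s.
2. the lever stands in its third notch (value of joint cell_lever between 0.405 and 0.495 rad), for 0.3 s.
At the end, for the whole second after the job is handed in: The cover is shut to within 3 mm, the lever is still and held by the robot (at least 1 N of contact) in its third notch, within 0.045 rad (5 mm at the knob) of 0.45 rad (all of step 2 and value of joint cover below 0.003 m and velocity of joint cell_lever between -0.1 and 0.1 rad/s and contact force between any of the fingers, the arm and cell_lever above 1 N); the arm keeps its last pose, push and grip.
It fails at once if the lever is driven over the tooth of the fourth click (value of joint cell_lever above 0.535 rad).
It fails at once if one of the things standing around the instrument is pushed more than 25 mm (distance of any of bottle_big, bottle_small, flask, glass_funnel, measuring_cyl, thread_spool, cuvette_rack from where it was at the start of the episode above 0.025 m).
It fails at once if one of the things standing around the instrument is tipped over (angle between any of bottle_big, bottle_small, flask, glass_funnel, measuring_cyl, thread_spool, cuvette_rack's own z axis and vertical above 0.35 rad).
It also fails if it takes over 70 s, if anything falls off the work surface, if the arm or the gripper's body presses on something with over 40 N, if the wrist force passes 120 N, or if a joint passes its speed limit or range.

### The arm

A 7-joint arm with a two-finger parallel gripper is mounted at the origin on the work surface. World frame = base frame: x ahead of the robot, y to its left, z up, the work surface at z = 0. Lengths are in m, angles in degrees, forces in N, time in s.
With the tool pointing down it reaches from about 0.425 to 0.875 m from the base axis. Payload 4.7 kg.
Tool frame: the origin (TCP) lies on the centre line of the jaws, within the pads' length; the fingertips stand 25 mm ahead of it and the grasp point (between the pads) lies 6 mm ahead of it; z points along the fingers, y is the direction in which the jaws open and shut (so a half turn about z gives the same grasp; the last joint's range is limited). The gripper opens to 87 mm and grips with 3 to 60 N. Pads are 19 mm wide; open, the fingers measure 117 mm over their backs; the gripper's body (75 mm by 190 mm) begins 51 mm behind the grasp point.
Start: joints at [-66.572, 18.392, -4.016, 83.108, 1.295, 78.541, -3.26], TCP at [0.25, 0.6, 0.248] pointing down, gripper open.
Joint ranges: [-163.93, 163.93], [-17.29, 119.83], [-79.2, 71.16], [3.27, 140.29], [-89.18, 269.18], [5.43, 117.66], [-154.24, 154.24]. Speed limits (degrees/s): [147.25, 147.25, 180, 180, 180, 180, 180].

### API

Orientations are given as [roll, pitch, yaw] about the fixed x, y, z axes, in that order (R = Rz(yaw) Ry(pitch) Rx(roll)).
In Python, from cell import env gives the robot as it stands.
- The arm moves only by the shell command python3 -m creep 'ROWS' [OPENING] [FORCE]. ROWS is JSON, a list of rows, each an object of numbers: "tx", "ty", "tz": the shift along the tool's x, y, z in m; "rx", "ry", "rz": the turn, a rotation vector about the tool's x, y, z in degrees. In form: [{"tx": .., "ty": .., "tz": .., "rx": .., "ry": .., "rz": ..}, ...]. A call has 1 to 20 rows; each row shifts and turns the commanded pose from where the row before left it, along the tool's axes as they then stand; what a row does not reach is not made up. A row lasts 1/8 s, in which the tool goes at most 62.5 mm and 10.7 degrees, less where a joint would pass 70% of its speed; a pose out of reach is approached as far as the arm can. A call is refused whole if a number of a shift passes 0.0625 or a number of a turn 10.7, either way. A call with a gripper value outside its range is refused whole. OPENING is the finger opening in m, from 0 to 0.087, set as the call begins (- or left out, the last holds). The fingers move at their own pace and stop on an object; FORCE is the grip in N (left out, the last holds). Time passes only in rows, so rows that do not move let the fingers close. It gives the time, the measured TCP pose, the force and the opening at its end, in the units of the state.
- env.get_obs(): the state, without advancing time (a new reading comes with each control period).
- env.read_camera(name): name is "side" or "top" or "wrist"; returns a dict with "pixels" (384x512x3 uint8, red, green, blue), "intrinsics" (3x3 intrinsics, pixels), "R" (3x3) and "t" (3): a world point X has camera coordinates R X + t. Camera axes: x right, y down, z forward; pixel columns grow to the right and rows downward; lengths in m; the calibration is good to about 2 mm. A picture is of the moment at which its call begins. There is no depth.
- env.sign_off(): hands the job in, once; it reports no verdict.
The state is a dict: "time_s": time; "qpos": joint angles; "joint_velocities": joint speeds; "effort": joint torques, N m; "tool_pos": TCP position; "tool_rot": TCP orientation; "force": force on the tool from outside, world axes, zero at the start; "wrist_torque": the same for the moment, N m; "grip_width": finger opening in m.
Only numpy, scipy, OpenCV 4.12 (cv2) and the standard library are available. Lean on these libraries where they do the work, as an engineer would, in place of code of your own. Each camera call takes 0.05 s, during which the arm holds its last target.

## Working session

There is one attempt and no reset: what is moved stays moved. The work goes in short steps, Python scripts to look and compute and a shell command to move; the robot and the scene stay as the last step left them, time stands still between calls to the robot, and variables do not carry over. Pictures are saved under pics/ and viewed, and the job is handed in when it is done.

```bash
mkdir -p pics; ls
python3 - <<'E'
from cell import env
import cv2,numpy as np
o=env.get_obs()
for k,v in o.items(): print(k,np.round(v,4))
for n in ["side","top","wrist"]:
    c=env.read_camera(n); cv2.imwrite(f"pics/a_{n}.png",cv2.resize(c["pixels"][:,:,::-1],(768,576),interpolation=cv2.INTER_CUBIC))
    print(n,c["intrinsics"].round(1).tolist(),c["R"].round(4).tolist(),c["t"].round(4).tolist())
E
```

```text
pics
time_s 0.0
qpos [-66.5709  18.4378  -4.0135  83.1756   1.2959  78.5409  -3.2606]
joint_velocities [-0.0201 -0.0217  0.0635  0.1066  0.015  -0.0585  0.0614]
effort [ 3.00000e-04 -4.91287e+01 -4.03500e-01 -3.12523e+01 -6.38000e-02
  4.37000e-02  2.00000e-04]
tool_pos [0.2499 0.5995 0.2465]
tool_rot [-1.798909e+02  7.400000e-03  1.573783e+02]
force [0.0034 0.554  0.3515]
wrist_torque [ 0.0158 -0.015   0.0295]
grip_width 0.0868
side [[428.6, 0.0, 256.0], [0.0, 428.6, 188.3], [0.0, 0.0, 1.0]] [[0.993, -0.1177, 0.0004], [-0.0566, -0.4802, -0.8753], [0.1032, 0.8692, -0.4835]] [-0.5702, 0.1752, 0.8777]
top [[443.6, 0.0, 256.3], [0.0, 443.6, 194.2], [0.0, 0.0, 1.0]] [[-0.0093, -0.9996, -0.0275], [-0.9918, 0.0128, -0.1275], [0.1278, 0.0261, -0.9915]] [0.0672, 0.5912, 1.0846]
wrist [[287.2, 0.0, 255.4], [0.0, 287.2, 190.5], [0.0, 0.0, 1.0]] [[0.384, 0.9233, -0.0019], [0.8882, -0.3688, 0.274], [0.2523, -0.1069, -0.9617]] [-0.6488, -0.0342, 0.391]
```

View pics/a_side.png

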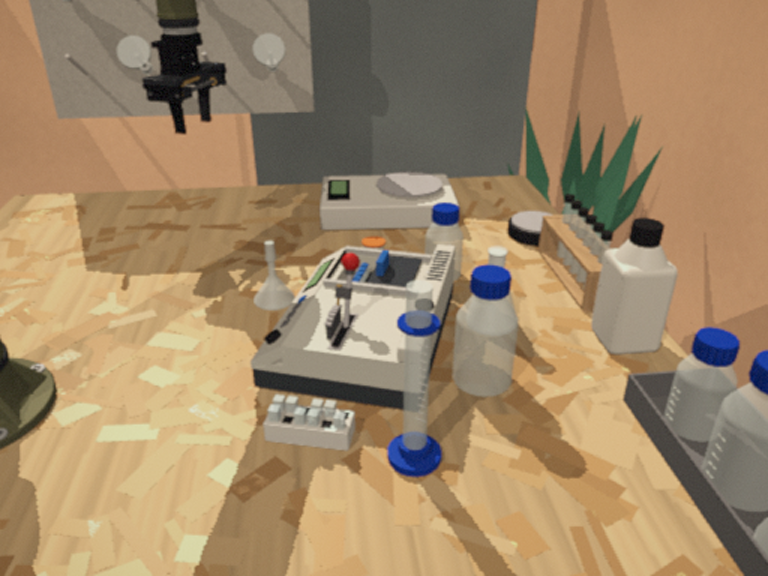

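View pics/a_top.png

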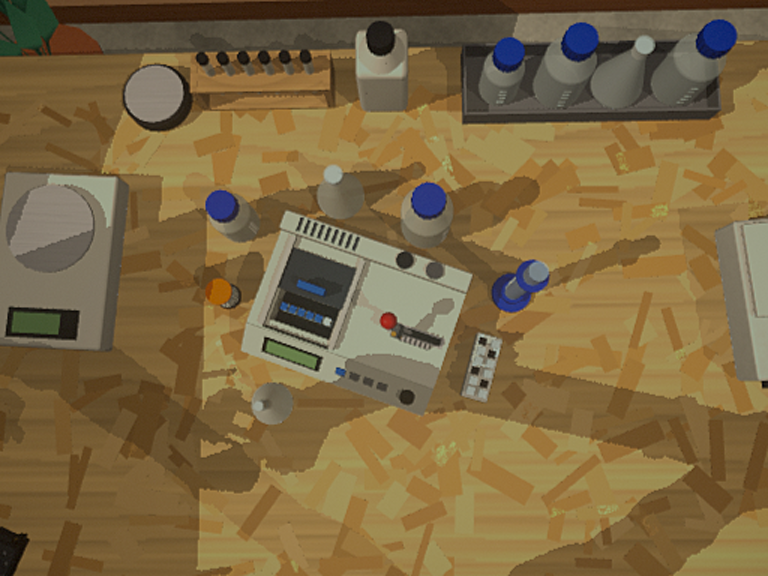

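View pics/a_wrist.png

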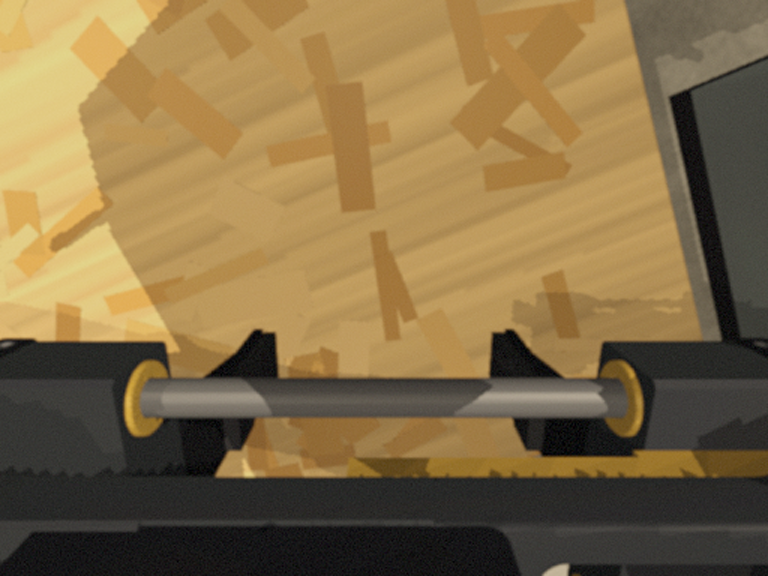

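The top view shows the photometer with its corners at about (283,212), (472,275), (425,412) and (245,350). The red knob is at (388,321), the blue ridge at (311,287), the funnel at the front left at (270,403), and the cylinder and rack on the right. I'll take a closer look and measure.

Run:
```python
from cell import env
import cv2,numpy as np
c=env.read_camera("top"); p=c["pixels"][:,:,::-1]
cv2.imwrite("pics/b_top.png",cv2.resize(p[125:290,135:375],(800,550),interpolation=cv2.INTER_CUBIC))
np.save("top.npy",p)
s=env.read_camera("side"); q=s["pixels"][:,:,::-1]
np.save("side.npy",q)
cv2.imwrite("pics/b_side.png",cv2.resize(q[140:320,160:360],(667,600),interpolation=cv2.INTER_CUBIC))
```

```text
(no output)
```

View pics/b_top.png

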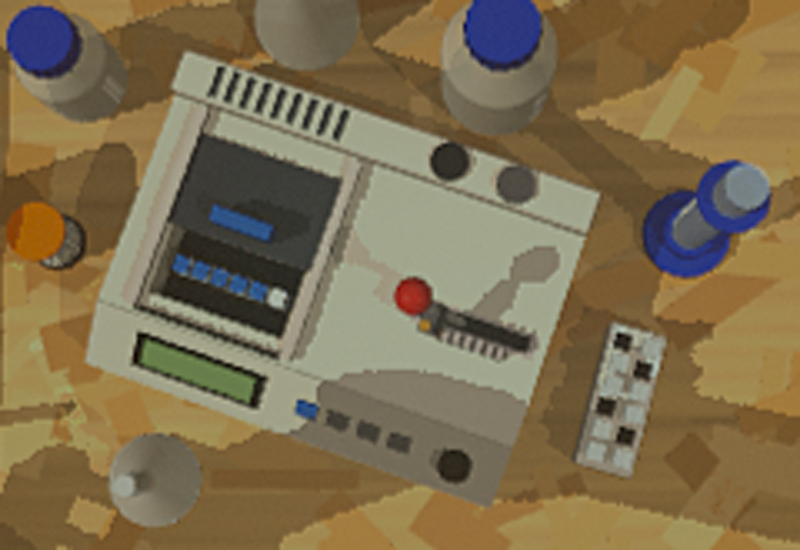

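View pics/b_side.png

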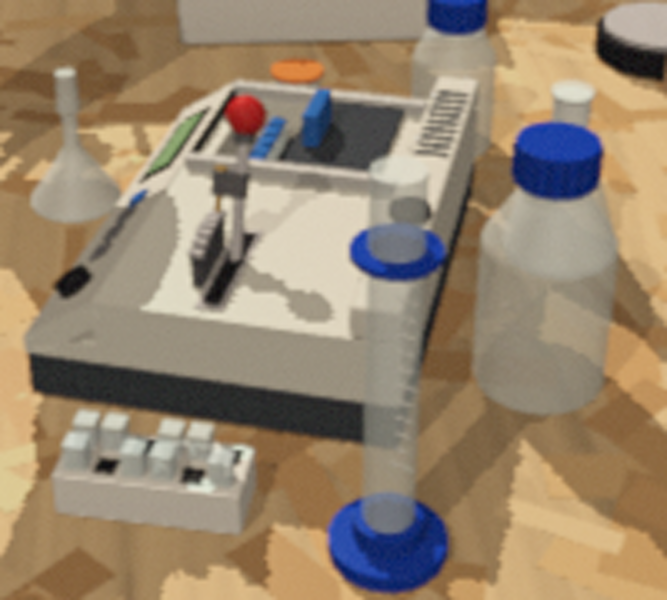

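Top crop: housing back corners at crop pixels (187,52) and (600,190), knob at (413,297), ridge at (241,222). Next I'll fit the photometer's pose from these.

```bash
cat > h.py <<'E'
from cell import env
import cv2,numpy as np
from scipy.optimize import least_squares
def blobs(p,lo,hi,amin=8):
    h=cv2.cvtColor(p,cv2.COLOR_BGR2HSV); m=cv2.inRange(h,np.array(lo),np.array(hi))
    n,l,st,ce=cv2.connectedComponentsWithStats(m)
    return [(ce[i],st[i]) for i in range(1,n) if st[i,4]>=amin],m,l
def ray(c,u,v):
    d=c["R"].T@np.linalg.solve(c["intrinsics"],[u,v,1]); C=-c["R"].T@c["t"]; return C,d
def onz(c,u,v,z):
    C,d=ray(c,u,v); return C+d*(z-C[2])/d[2]
def tri(c1,p1,c2,p2):
    C1,d1=ray(c1,*p1);C2,d2=ray(c2,*p2)
    s=np.linalg.lstsq(np.c_[d1,-d2],C2-C1,rcond=None)[0]
    a=C1+d1*s[0];b=C2+d2*s[1];return (a+b)/2,np.linalg.norm(a-b)
def proj(c,X):
    q=c["intrinsics"]@(c["R"]@X+c["t"]);return q[:2]/q[2]
def W(P,q):
    c,s=np.cos(P[2]),np.sin(P[2]);return np.array([P[0]+c*q[0]-s*q[1],P[1]+s*q[0]+c*q[1],q[2]])
E
python3 - <<'E'
from h import *
T=env.read_camera("top");S=env.read_camera("side")
tp=T["pixels"][:,:,::-1].copy();sp=S["pixels"][:,:,::-1].copy()
for nm,p in (("top",tp),("side",sp)):
    for col,lo,hi in (("red",(0,170,80),(6,255,255)),("blue",(100,130,60),(118,255,255))):
        for ce,st in blobs(p,lo,hi)[0]: print(nm,col,ce.round(1),st.tolist())
E
```

```text
top red [258.5 213.5] [254, 209, 10, 10, 86]
top blue [477.2  24.6] [464, 13, 27, 25, 477]
top blue [386.2  26.5] [374, 15, 25, 26, 448]
top blue [338.4  35. ] [328, 25, 22, 23, 346]
top blue [285.2 132.5] [275, 122, 22, 23, 387]
top blue [146.3 136. ] [137, 127, 20, 19, 290]
top blue [350.4 185.5] [336, 173, 29, 22, 147]
top blue [206.9 191.5] [198, 187, 19, 10, 92]
top blue [338.6 199.9] [328, 188, 25, 20, 205]
top blue [189.1 203.9] [187, 202, 5, 5, 18]
top blue [194.8 205.5] [193, 203, 5, 6, 19]
top blue [200.5 207.6] [198, 205, 6, 6, 19]
top blue [206.1 209.9] [204, 208, 5, 5, 19]
top blue [211.9 211.7] [210, 209, 5, 6, 20]
top blue [226.4 247.2] [224, 245, 6, 5, 23]
side red [233.  173.8] [227, 169, 12, 11, 98]
side blue [296.7 142.2] [289, 136, 17, 14, 206]
side blue [254.6 175.5] [251, 167, 8, 17, 102]
side blue [240. 181.] [236, 176, 9, 11, 42]
side blue [326.5 187.7] [314, 177, 26, 22, 484]
side blue [279.2 217.7] [265, 210, 29, 14, 180]
side blue [476.6 230.8] [462, 219, 30, 25, 600]
side blue [506.8 247.5] [500, 234, 12, 28, 237]
side blue [275.8 304.6] [259, 290, 35, 27, 638]
```

Run:
```python
from h import *
T=env.read_camera("top");S=env.read_camera("side")
k,e=tri(T,(258.5,213.5),S,(233,173.8));print("knob tri",k.round(4),e, onz(T,258.5,213.5,.172).round(4))
print("ridge tri",*tri(T,(206.9,191.5),S,(254.6,175.5)), onz(T,206.9,191.5,.114).round(4))
cr=lambda x,y:(135+x*.3-.35,125+y*.3-.35)
obs=[(T,cr(187,52),(.12,.16,.108)),(T,cr(600,190),(.12,-.16,.108)),(T,(258.5,213.5),(0,-.061,.172)),(S,(233,173.8),(0,-.061,.172))]
def f(P):
    r=[]
    for c,u,q in obs: r+=list(proj(c,W(P,np.array(q)))-u)
    return r
s=least_squares(f,[.6,.05,-.3]);P=s.x;print(P.round(4),np.round(s.fun,1))
C=-T["R"].T@T["t"];print("topcam",C.round(3))
# cover opening o from ridge centre, box appearance: fit using centroid of visible ridge approx centre of the box
for c,u,n in ((T,(206.9,191.5),"top"),(S,(254.6,175.5),"side")):
    g=least_squares(lambda a:proj(c,W(P,np.array([-.0475+a[0],.075,.110 if n=="top" else .104])))-u,[.05]);print(n,g.x,g.fun)
m=blobs(T["pixels"][:,:,::-1].copy(),(100,130,60),(118,255,255));ys,xs=np.nonzero(m[2]==m[2][191,207]);print(cv2.minAreaRect(np.c_[xs,ys].astype(np.float32)))
a=onz(T,198,188.6,.117);b=onz(T,216,195,.117);d=a-b;print("ridge yaw",np.arctan2(-d[0],d[1]))
# things
def show(n,u,z):print(n,onz(T,*u,z).round(3))
show("funnel tip",(cr(125,485)),.112);show("funnel base",cr(157,482),.03);show("smallbottle cap",(146.3,136),.138);show("big cap",(285.2,132.5),.176);show("cyl top",cr(735,195),.245);show("cyl foot",cr(687,232),.01)
show("spool",cr(37,232),.068);show("rack",cr(622,400),.047)
q=W(P,np.array([0,-.114,.18]));print("knob3",q)
np.save("P.npy",P)
for c,n in((T,"top"),(S,"side")):
    im=c["pixels"][:,:,::-1].copy()
    for q in [(.12,.16,.108),(.12,-.16,.108),(.088,.16,.108),(.088,-.16,.085),(-.12,.16,0),(-.12,-.16,0),(.12,-.16,0),(0,-.061,.172),(0,-.114,.18)]:
        cv2.circle(im,tuple(np.round(proj(c,W(P,np.array(q)))).astype(int)),1,(0,0,255),-1)
    cv2.imwrite(f"pics/c_{n}.png",cv2.resize(im[115:310,130:400],(800,578),interpolation=cv2.INTER_CUBIC))
```

```text
knob tri [0.5318 0.0527 0.1714] 0.0003948798257517711 [0.5316 0.0527 0.172 ]
ridge tri [0.59198493 0.17770973 0.10003932] 0.0002908585915527524 [0.5902 0.1758 0.114 ]
[ 0.5519  0.1093 -0.3444] [-1.2 -0.8  0.8  0.2  0.4  0.1 -0.3 -0. ]
topcam [0.448 0.031 1.153]
top [0.06144724] [0.49218058 0.17906356]
side [0.06292535] [ 0.09282214 -0.88077536]
((206.85000610351562, 191.4499969482422), (18.34120750427246, 4.743415832519531), 18.43494987487793)
ridge yaw -0.354351150954217
funnel tip [0.407 0.256 0.112]
funnel base [0.406 0.25  0.03 ]
smallbottle cap [0.721 0.317 0.138]
big cap [ 0.714 -0.01   0.176]
cyl top [ 0.586 -0.148  0.245]
cyl foot [ 0.593 -0.157  0.01 ]
spool [0.592 0.334 0.068]
rack [ 0.463 -0.099  0.047]
knob3 [0.51338749 0.00194884 0.18      ]
```

View pics/c_top.png

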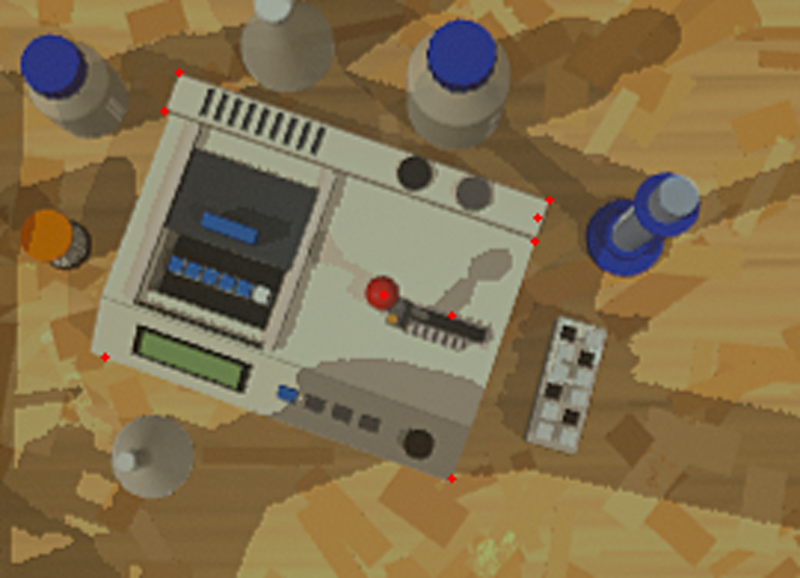

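View pics/c_side.png

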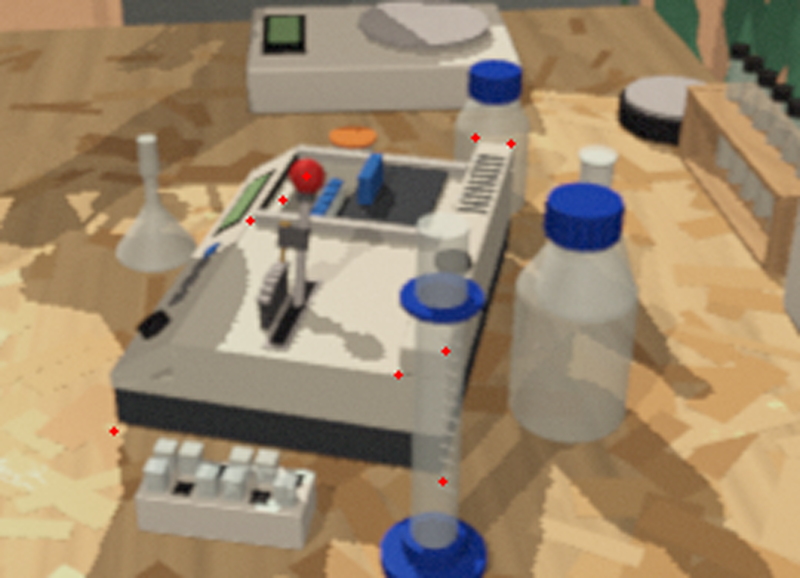

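The fit agrees to about 1 px (2 mm): photometer at (0.552, 0.109), yaw −0.344, cover about 61 mm open. My plan is to keep the current tool yaw (tool +x ≈ photometer −x). I'll push the ridge shut from behind with closed fingers, then grip the knob across y.

```bash
cat >> h.py <<'E'
from scipy.spatial.transform import Rotation as Ro
def tgt(q,P=None):
    "shift to put TCP at photometer point q: in tool axes; and TCP now in photometer frame"
    P=np.load("P.npy") if P is None else P
    o=env.get_obs(); R=Ro.from_euler("xyz",o["tool_rot"],degrees=True)
    Rp=Ro.from_euler("z",P[2])
    print("ph now",Rp.inv().apply(np.array(o["tool_pos"])-[P[0],P[1],0]).round(4),"F ph",Rp.inv().apply(o["force"]).round(2),"w",round(o["grip_width"],4),"t",o["time_s"])
    want=Ro.from_euler("xyz",[180,0,180+np.degrees(P[2])],degrees=True)
    print("shift tool",R.inv().apply(W(P,np.array(q))-o["tool_pos"]).round(4),"turn",(R.inv()*want).as_rotvec(degrees=True).round(2))
E
python3 -c "
from h import *
tgt((.052,.077,.245))"
```

```text
ph now [-0.4498  0.36    0.2475] F ph [ 0.19 -0.42 -0.63] w 0.0869 t 0.45
shift tool [-0.5154 -0.2573  0.0025] turn [-0.01  0.   -2.89]
```

```bash
python3 -m creep '[{"tx":-0.016,"ty":-0.008},{"tx":-0.032,"ty":-0.016},{"tx":-0.032,"ty":-0.016},{"tx":-0.032,"ty":-0.016},{"tx":-0.032,"ty":-0.016},{"tx":-0.032,"ty":-0.016},{"tx":-0.032,"ty":-0.016},{"tx":-0.032,"ty":-0.016},{"tx":-0.032,"ty":-0.016},{"tx":-0.032,"ty":-0.016},{"tx":-0.032,"ty":-0.016},{"tx":-0.032,"ty":-0.016},{"tx":-0.032,"ty":-0.016},{"tx":-0.032,"ty":-0.016},{"tx":-0.032,"ty":-0.016},{"tx":-0.032,"ty":-0.016},{"tx":-0.016,"ty":-0.008},{"rz":-2.9},{"tx":0}]' 0 20; python3 -c "
from h import *
tgt((.052,.077,.123))
c=env.read_camera('wrist');cv2.imwrite('pics/d_w.png',cv2.resize(c['pixels'][:,:,::-1],(768,576)))
c=env.read_camera('top');cv2.imwrite('pics/d_t.png',cv2.resize(c['pixels'][:,:,::-1][100:300,100:380],(784,560)))"
```

```text
ph now [-0.4498  0.36    0.2475] F ph [ 0.19 -0.42 -0.63] w 0.0869 t 0.45
shift tool [-0.5154 -0.2573  0.1245] turn [-0.01  0.   -2.89]$[0]: bad value
```

```bash
python3 -m creep '[{"tx":0,"ty":0,"tz":0,"rx":0,"ry":0,"rz":-2.9}]' 0 20
```

```text
time_s: 0.68
tool_pos: [0.25, 0.6, 0.2476]
tool_rot: [180.0, 0.0, 160.4]
force: [0.1, 0.1, 0.2]
grip_width: 0.0824
```

```bash
python3 -m creep '[{"tx":-0.016,"ty":-0.009,"tz":0,"rx":0,"ry":0,"rz":0},{"tx":-0.032,"ty":-0.018,"tz":0,"rx":0,"ry":0,"rz":0},{"tx":-0.032,"ty":-0.018,"tz":0,"rx":0,"ry":0,"rz":0},{"tx":-0.032,"ty":-0.018,"tz":0,"rx":0,"ry":0,"rz":0},{"tx":-0.032,"ty":-0.018,"tz":0,"rx":0,"ry":0,"rz":0},{"tx":-0.032,"ty":-0.018,"tz":0,"rx":0,"ry":0,"rz":0},{"tx":-0.032,"ty":-0.018,"tz":0,"rx":0,"ry":0,"rz":0},{"tx":-0.032,"ty":-0.018,"tz":0,"rx":0,"ry":0,"rz":0},{"tx":-0.032,"ty":-0.018,"tz":0,"rx":0,"ry":0,"rz":0},{"tx":-0.032,"ty":-0.018,"tz":0,"rx":0,"ry":0,"rz":0},{"tx":-0.032,"ty":-0.018,"tz":0,"rx":0,"ry":0,"rz":0},{"tx":-0.032,"ty":-0.018,"tz":0,"rx":0,"ry":0,"rz":0},{"tx":-0.032,"ty":-0.018,"tz":0,"rx":0,"ry":0,"rz":0},{"tx":-0.032,"ty":-0.018,"tz":0,"rx":0,"ry":0,"rz":0},{"tx":-0.032,"ty":-0.018,"tz":0,"rx":0,"ry":0,"rz":0},{"tx":-0.032,"ty":-0.018,"tz":0,"rx":0,"ry":0,"rz":0},{"tx":-0.008,"ty":-0.005,"tz":0,"rx":0,"ry":0,"rz":0},{"tx":0,"ty":0,"tz":0,"rx":0,"ry":0,"rz":0}]' 0 20; python3 -c "
from h import *
tgt((.052,.077,.123))
c=env.read_camera('wrist');cv2.imwrite('pics/d_w.png',cv2.resize(c['pixels'][:,:,::-1],(768,576)))
c=env.read_camera('top');cv2.imwrite('pics/d_t.png',cv2.resize(c['pixels'][:,:,::-1][100:300,100:380],(784,560)))"
```

```text
time_s: 2.92
tool_pos: [0.6286, 0.1614, 0.2475]
tool_rot: [-180.0, -0.0, 160.1]
force: [-0.7, 0.6, -0.9]
grip_width: 0.0003
ph now [0.0546 0.075  0.2475] F ph [-0.9   0.3  -0.88] w 0.0003 t 2.925
shift tool [0.0025 0.002  0.1245] turn [-0.   -0.02 -0.13]
```

View pics/d_w.png

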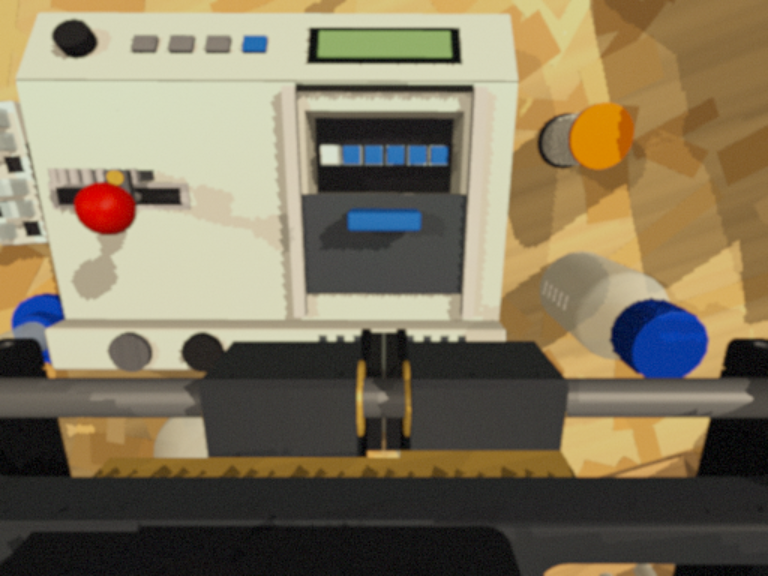

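View pics/d_t.png

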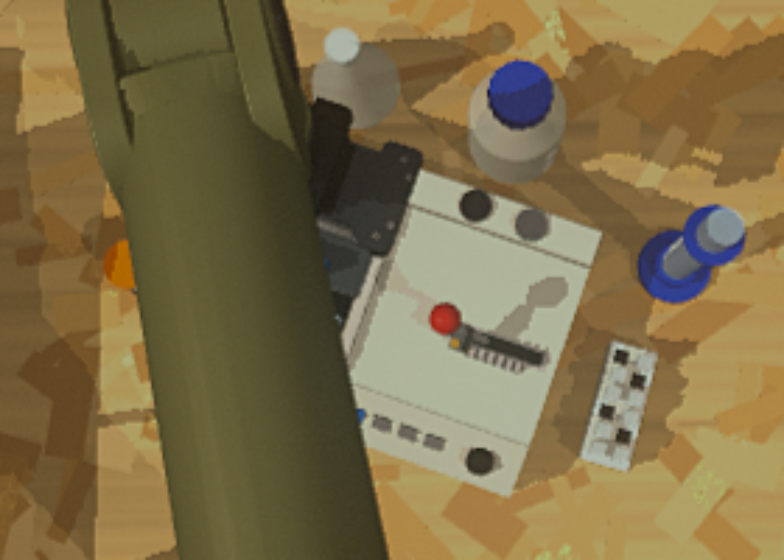

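The wrist view is square to the instrument: ridge at (384,221) just ahead of the closed fingers at x≈384, knob at (105,208). I'll cross-check the pose with this view.

```bash
python3 -c "
from h import *
c=env.read_camera('wrist');P=np.load('P.npy');Rp=Ro.from_euler('z',P[2])
ph=lambda X:Rp.inv().apply(X-[P[0],P[1],0]).round(4)
p=c['pixels'][:,:,::-1].copy()
for ce,st in blobs(p,(0,170,80),(6,255,255),60)[0]: print('red',ce,ph(onz(c,*ce,.172)))
for ce,st in blobs(p,(100,130,60),(118,255,255),60)[0]: print('blue',ce,st,ph(onz(c,*ce,.115)))
print('ridge back edge', ph(onz(c,384/1.5,231/1.5,.117)),ph(onz(c,384/1.5,231/1.5,.091)))
print('housing front edge', ph(onz(c,300/1.5,321/1.5,.108)), 'corner', ph(onz(c,505/1.5,322/1.5,.108)), ph(onz(c,47/1.5,321/1.5,.108)))
"
```

```text
red [ 67.18621974 139.69925512] [ 0.0004 -0.0616  0.172 ]
blue [167.90277778  30.51388889] [161  26  15  10 144] [-0.0852  0.0027  0.115 ]
blue [232.20168067 104.38655462] [227  99  11  12 119] [-0.0255  0.0558  0.115 ]
blue [246.54198473 104.38931298] [241  99  12  12 131] [-0.0256  0.0687  0.115 ]
blue [261.42537313 104.36567164] [256  98  12  13 134] [-0.0256  0.0821  0.115 ]
blue [276.00826446 104.74380165] [271  99  11  12 121] [-0.0253  0.0953  0.115 ]
blue [291.1969697 104.4469697] [286  99  12  12 132] [-0.0256  0.109   0.115 ]
blue [253.50544959 148.04768392] [229 140  50  16 734] [0.0137 0.075  0.115 ]
blue [ 23.70038911 207.60311284] [  7 197  33  22 514] [ 0.0733 -0.1536  0.115 ]
blue [437.24860215 227.77290323] [ 406  202   62   50 2325] [0.0941 0.2618 0.115 ]
ridge back edge [0.019  0.0774 0.117 ] [0.0229 0.0774 0.091 ]
housing front edge [0.0823 0.02   0.108 ] corner [0.0828 0.1605 0.108 ] [ 0.0827 -0.1532  0.108 ]
```

All three views agree to about 1 mm. Now I'll go down behind the ridge.

```bash
python3 -m creep '[{"tx":0.004,"ty":0,"tz":0.02,"rx":0,"ry":0,"rz":0},{"tx":0,"ty":0,"tz":0.025,"rx":0,"ry":0,"rz":0},{"tx":0,"ty":0,"tz":0.025,"rx":0,"ry":0,"rz":0},{"tx":0,"ty":0,"tz":0.025,"rx":0,"ry":0,"rz":0},{"tx":0,"ty":0,"tz":0.015,"rx":0,"ry":0,"rz":0},{"tx":0,"ty":0,"tz":0.008,"rx":0,"ry":0,"rz":0},{"tx":0,"ty":0,"tz":0.005,"rx":0,"ry":0,"rz":0},{"tx":0,"ty":0,"tz":0,"rx":0,"ry":0,"rz":0}]'; python3 -c "
from h import *
tgt((.052,.077,.123))
c=env.read_camera('wrist');cv2.imwrite('pics/e_w.png',cv2.resize(c['pixels'][:,:,::-1],(768,576)))"
```

```text
time_s: 4.08
tool_pos: [0.6251, 0.1641, 0.1249]
tool_rot: [180.0, 0.0, 160.3]
force: [-0.0, 0.9, 0.5]
grip_width: 0.0007
ph now [0.0504 0.0763 0.1249] F ph [-0.31  0.84  0.45] w 0.0007 t 4.075
shift tool [-0.0016  0.0007  0.0019] turn [0.03 0.03 0.01]
```

View pics/e_w.png

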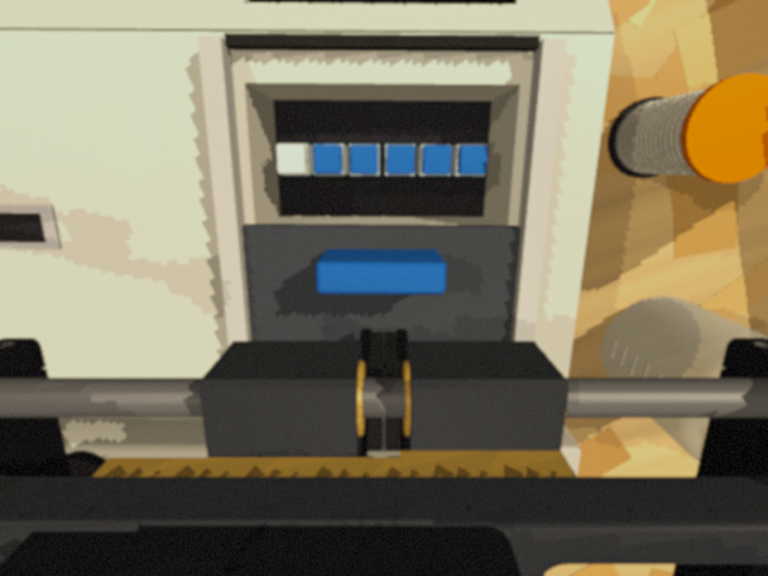

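The fingers are behind the ridge (ridge at (381,272), fingers at (384,350)) and touch nothing. Pushing toward the front.

```bash
python3 -m creep '[{"tx":0.006,"ty":0,"tz":0,"rx":0,"ry":0,"rz":0},{"tx":0.006,"ty":0,"tz":0,"rx":0,"ry":0,"rz":0},{"tx":0.006,"ty":0,"tz":0,"rx":0,"ry":0,"rz":0},{"tx":0.006,"ty":0,"tz":0,"rx":0,"ry":0,"rz":0},{"tx":0.006,"ty":0,"tz":0,"rx":0,"ry":0,"rz":0},{"tx":0.006,"ty":0,"tz":0,"rx":0,"ry":0,"rz":0},{"tx":0.006,"ty":0,"tz":0,"rx":0,"ry":0,"rz":0},{"tx":0.006,"ty":0,"tz":0,"rx":0,"ry":0,"rz":0},{"tx":0.006,"ty":0,"tz":0,"rx":0,"ry":0,"rz":0},{"tx":0.006,"ty":0,"tz":0,"rx":0,"ry":0,"rz":0},{"tx":0.006,"ty":0,"tz":0,"rx":0,"ry":0,"rz":0},{"tx":0.004,"ty":0,"tz":0,"rx":0,"ry":0,"rz":0},{"tx":0,"ty":0,"tz":0,"rx":0,"ry":0,"rz":0}]'; python3 -c "
from h import *
tgt((-.032,.077,.125))
c=env.read_camera('wrist');cv2.imwrite('pics/f_w.png',cv2.resize(c['pixels'][:,:,::-1],(768,576)))"
```

```text
time_s: 5.75
tool_pos: [0.5581, 0.1875, 0.1244]
tool_rot: [-179.9, -0.1, 160.3]
force: [0.2, 0.6, -0.4]
grip_width: 0.0003
ph now [-0.0206  0.0758  0.1244] F ph [-0.02  0.67 -0.43] w 0.0003 t 5.75
shift tool [ 0.0114  0.0012 -0.0005] turn [-0.05 -0.08  0.04]
```

View pics/f_w.png

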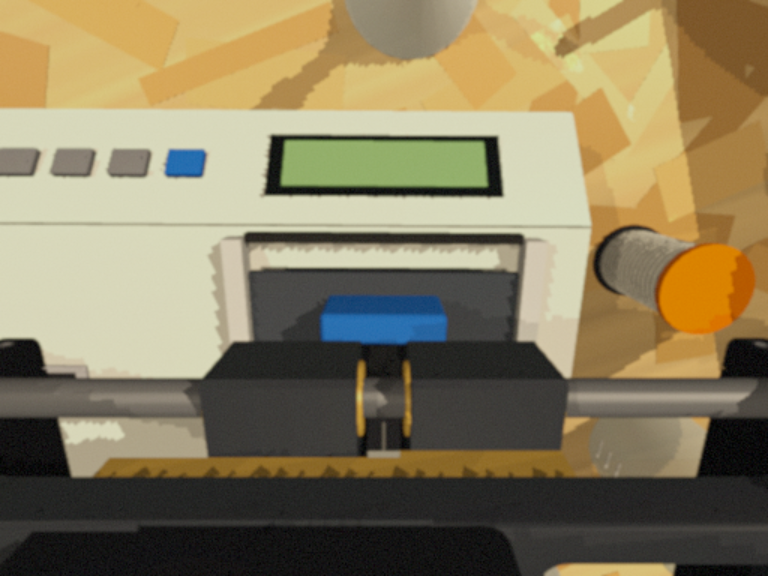

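The cover travels with the fingers (its front edge is at row 271, with the stop at about row 240). Continuing toward the stop.

```bash
python3 -m creep '[{"tx":0.003,"ty":0,"tz":0,"rx":0,"ry":0,"rz":0},{"tx":0.003,"ty":0,"tz":0,"rx":0,"ry":0,"rz":0},{"tx":0.003,"ty":0,"tz":0,"rx":0,"ry":0,"rz":0},{"tx":0.001,"ty":0,"tz":0,"rx":0,"ry":0,"rz":0},{"tx":0.001,"ty":0,"tz":0,"rx":0,"ry":0,"rz":0}]'; python3 -c "
from h import *
tgt((-.032,.077,.125))"; python3 -m creep '[{"tx":0.001,"ty":0,"tz":0,"rx":0,"ry":0,"rz":0},{"tx":0.001,"ty":0,"tz":0,"rx":0,"ry":0,"rz":0}]';  python3 -c "
from h import *
tgt((-.032,.077,.125))"; python3 -m creep '[{"tx":0.001,"ty":0,"tz":0,"rx":0,"ry":0,"rz":0},{"tx":0,"ty":0,"tz":0,"rx":0,"ry":0,"rz":0}]';  python3 -c "
from h import *
tgt((-.032,.077,.125))
c=env.read_camera('wrist');cv2.imwrite('pics/g_w.png',cv2.resize(c['pixels'][:,:,::-1],(768,576)))"
```

```text
time_s: 6.42
tool_pos: [0.5499, 0.1902, 0.1244]
tool_rot: [-180.0, 0.2, 160.2]
force: [7.3, -3.1, -5.8]
grip_width: 0.0005
ph now [-0.0292  0.0755  0.1244] F ph [ 7.89 -0.48 -5.85] w 0.0005 t 6.425
shift tool [ 0.0028  0.0015 -0.0006] turn [-0.    0.17 -0.03]
time_s: 6.68
tool_pos: [0.5498, 0.1902, 0.1245]
tool_rot: [180.0, 0.4, 160.2]
force: [11.2, -2.8, -8.5]
grip_width: 0.0006
ph now [-0.0293  0.0755  0.1245] F ph [11.46  1.09 -8.47] w 0.0006 t 6.675
shift tool [ 0.0027  0.0015 -0.0005] turn [ 0.05  0.37 -0.08]
time_s: 6.92
tool_pos: [0.5497, 0.1902, 0.1246]
tool_rot: [179.9, 0.5, 160.2]
force: [14.1, -2.5, -10.0]
grip_width: 0.0004
ph now [-0.0294  0.0754  0.1246] F ph [14.13  2.38 -9.99] w 0.0004 t 6.925
shift tool [ 0.0026  0.0016 -0.0005] turn [ 0.07  0.46 -0.1 ]
```

View pics/g_w.png

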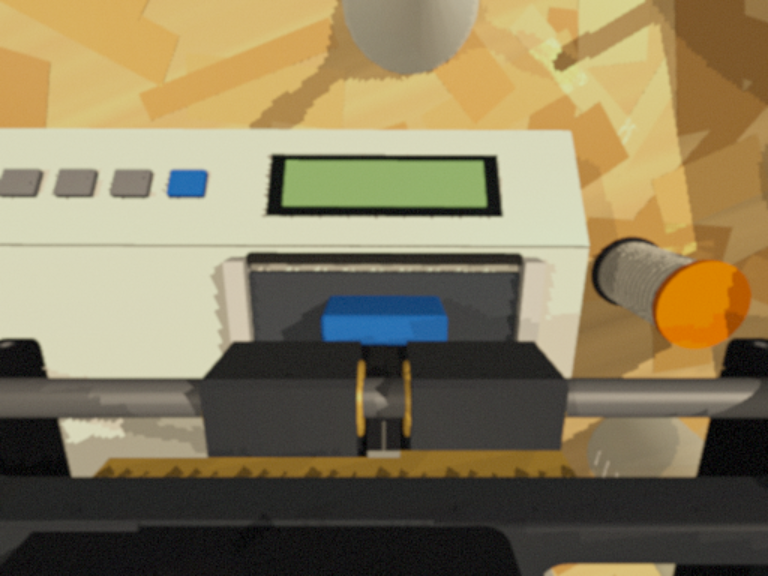

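The motion stopped dead while the force rose to 14 N, well over the 2.5 N friction, so the cover is on its stop. I'll back off, rise and check.

```bash
python3 -m creep '[{"tx":-0.005,"ty":0,"tz":0,"rx":0,"ry":0,"rz":0},{"tx":-0.005,"ty":0,"tz":0,"rx":0,"ry":0,"rz":0},{"tx":0,"ty":0,"tz":-0.02,"rx":0,"ry":0,"rz":0},{"tx":0,"ty":0,"tz":-0.03,"rx":0,"ry":0,"rz":0},{"tx":0,"ty":0,"tz":-0.03,"rx":0,"ry":0,"rz":0},{"tx":0,"ty":0,"tz":-0.03,"rx":0,"ry":0,"rz":0},{"tx":0,"ty":0,"tz":-0.015,"rx":0,"ry":0,"rz":0},{"tx":0,"ty":0,"tz":0,"rx":0,"ry":0,"rz":0}]'; python3 -c "
from h import *
tgt((0,-.0613,.248))
c=env.read_camera('wrist');P=np.load('P.npy');Rp=Ro.from_euler('z',P[2])
ph=lambda X:Rp.inv().apply(X-[P[0],P[1],0]).round(4)
p=c['pixels'][:,:,::-1].copy();cv2.imwrite('pics/h_w.png',cv2.resize(p,(768,576)))
for ce,st in blobs(p,(0,170,80),(6,255,255),60)[0]: print('red',ce,ph(onz(c,*ce,.172)))
for ce,st in blobs(p,(100,130,60),(118,255,255),300)[0]: print('blue',ce,st,ph(onz(c,*ce,.115)))
"
```

```text
time_s: 7.98
tool_pos: [0.5553, 0.1894, 0.2503]
tool_rot: [179.9, 0.0, 160.3]
force: [0.5, -0.1, -0.6]
grip_width: 0.0003
ph now [-0.0238  0.0766  0.2503] F ph [ 0.53  0.11 -0.58] w 0.0003 t 7.975
shift tool [-0.0237 -0.1379  0.0021] turn [0.08 0.04 0.04]
red [ 86.58650307 235.19754601] [ 0.0012 -0.0616  0.172 ]
blue [254.18229167 163.84375   ] [230 156  49  17 768] [-0.0474  0.0753  0.115 ]
blue [423.32413031 297.13694092] [ 395  279   56   40 1811] [0.1018 0.2625 0.115 ]
```

View pics/h_w.png

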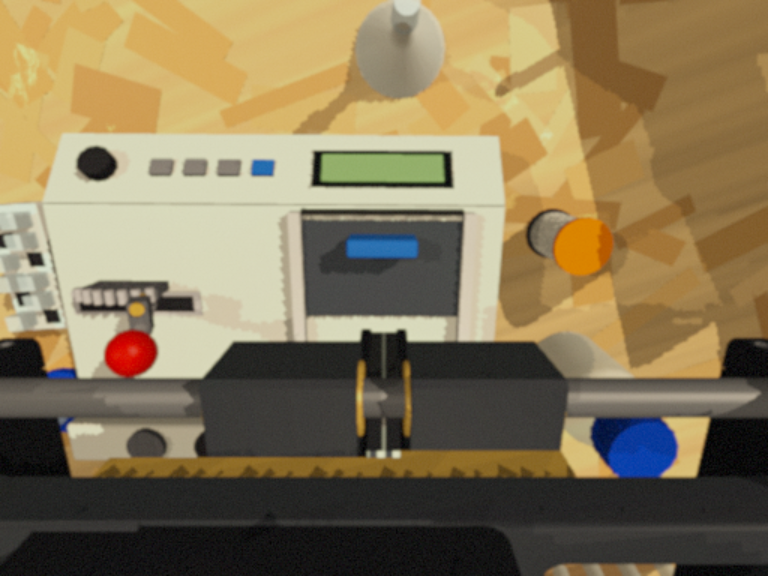

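The ridge is at x −47.4 mm (nominal −47.5), so the cover is shut over the cuvettes. Next: move above the knob with open jaws.

```bash
python3 -m creep '[{"tx":-0.003,"ty":-0.015,"tz":0,"rx":0,"ry":0,"rz":0},{"tx":-0.005,"ty":-0.03,"tz":0,"rx":0,"ry":0,"rz":0},{"tx":-0.006,"ty":-0.033,"tz":0,"rx":0,"ry":0,"rz":0},{"tx":-0.005,"ty":-0.03,"tz":0,"rx":0,"ry":0,"rz":0},{"tx":-0.004,"ty":-0.02,"tz":0,"rx":0,"ry":0,"rz":0},{"tx":-0.001,"ty":-0.01,"tz":0,"rx":0,"ry":0,"rz":0},{"tx":0,"ty":0,"tz":0,"rx":0,"ry":0,"rz":0},{"tx":0,"ty":0,"tz":0,"rx":0,"ry":0,"rz":0}]' 0.07 10; python3 -c "
from h import *
tgt((0.0005,-.0613,.178))
for n in ('wrist','side'):
  c=env.read_camera(n);p=c['pixels'][:,:,::-1].copy()
  if n=='side':p=p[80:320,120:440]
  cv2.imwrite(f'pics/i_{n}.png',cv2.resize(p,(768,576)))
"
```

```text
time_s: 9.02
tool_pos: [0.5313, 0.0523, 0.2494]
tool_rot: [180.0, -0.0, 160.4]
force: [0.2, 0.8, 0.1]
grip_width: 0.0679
ph now [-1.000e-04 -6.060e-02  2.494e-01] F ph [-0.12  0.79  0.08] w 0.0679 t 9.025
shift tool [-0.0007 -0.0007  0.0714] turn [ 0.03 -0.01  0.12]
```

View pics/i_wrist.png

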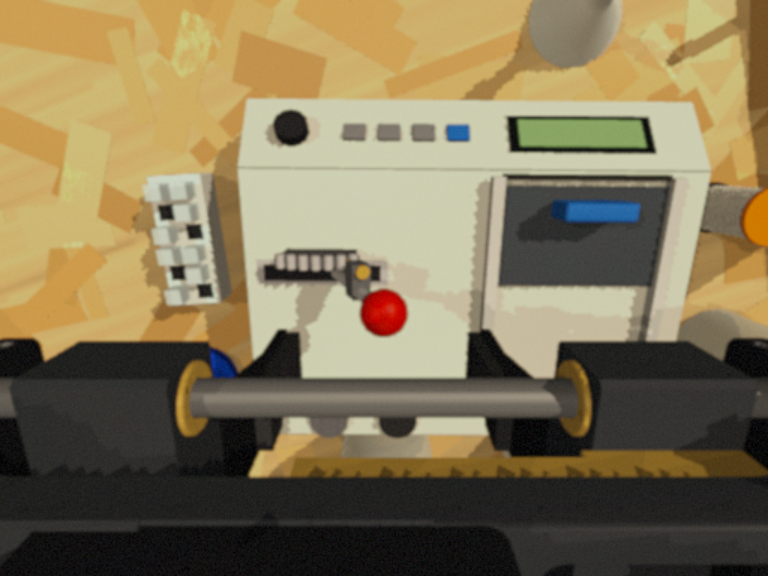

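View pics/i_side.png

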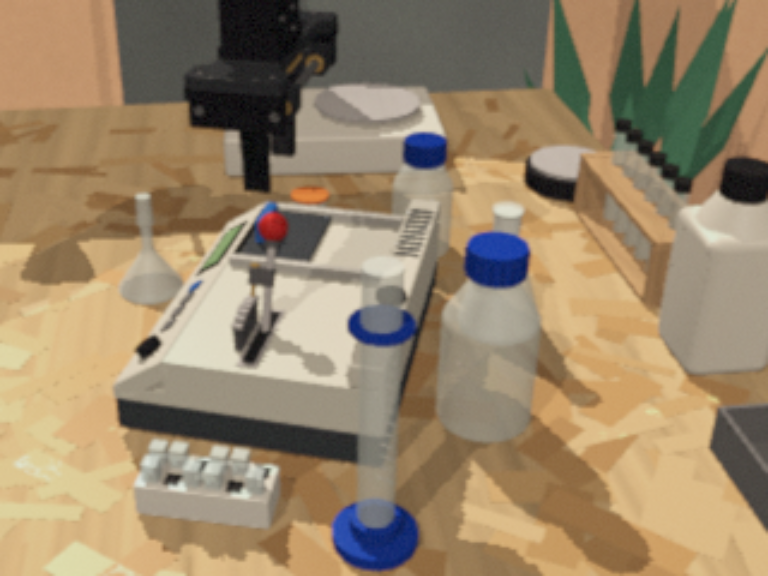

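The knob is centred between the jaws in the wrist view, at (384,312). Now lower and grip it gently.

```bash
python3 -m creep '[{"tx":-0.001,"ty":-0.001,"tz":0.015,"rx":0,"ry":0,"rz":0},{"tx":0,"ty":0,"tz":0.02,"rx":0,"ry":0,"rz":0},{"tx":0,"ty":0,"tz":0.018,"rx":0,"ry":0,"rz":0},{"tx":0,"ty":0,"tz":0.012,"rx":0,"ry":0,"rz":0},{"tx":0,"ty":0,"tz":0.006,"rx":0,"ry":0,"rz":0},{"tx":0,"ty":0,"tz":0,"rx":0,"ry":0,"rz":0},{"tx":0,"ty":0,"tz":0,"rx":0,"ry":0,"rz":0}]'; python3 -m creep '[{"tx":0,"ty":0,"tz":0,"rx":0,"ry":0,"rz":0},{"tx":0,"ty":0,"tz":0,"rx":0,"ry":0,"rz":0},{"tx":0,"ty":0,"tz":0,"rx":0,"ry":0,"rz":0},{"tx":0,"ty":0,"tz":0,"rx":0,"ry":0,"rz":0}]' 0.02 10; python3 -c "
from h import *
tgt((0.0005,-.114,.186))
for n in ('wrist','side'):
  c=env.read_camera(n);p=c['pixels'][:,:,::-1].copy()
  if n=='side':p=p[80:320,120:440]
  cv2.imwrite(f'pics/j_{n}.png',cv2.resize(p,(768,576)))
"
```

```text
time_s: 10.0
tool_pos: [0.5323, 0.0497, 0.1792]
tool_rot: [180.0, 0.1, 160.3]
force: [0.5, -0.0, -0.0]
grip_width: 0.0707
time_s: 10.5
tool_pos: [0.5319, 0.0497, 0.1786]
tool_rot: [180.0, 0.0, 160.3]
force: [-0.2, 0.1, -0.3]
grip_width: 0.0379
ph now [ 0.0013 -0.0629  0.1786] F ph [-0.22  0.04 -0.3 ] w 0.0379 t 10.5
shift tool [ 0.0008 -0.0511 -0.0074] turn [0.   0.   0.01]
```

View pics/j_wrist.png

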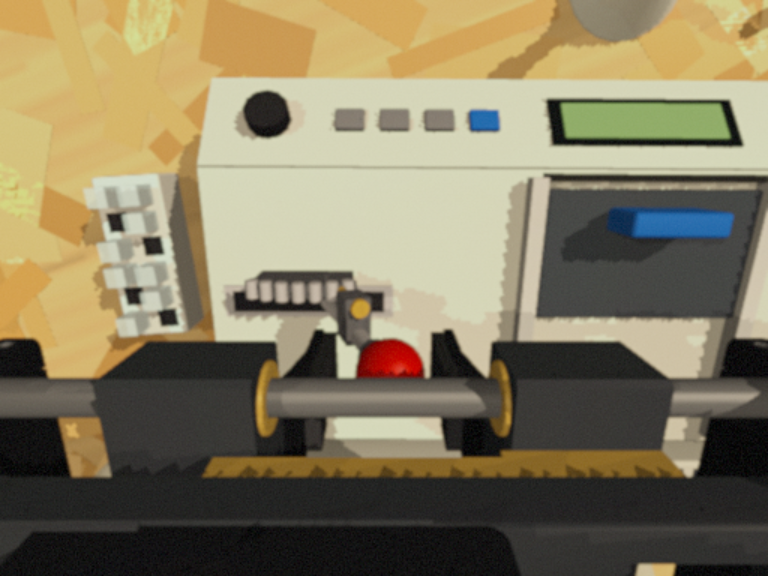

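View pics/j_side.png

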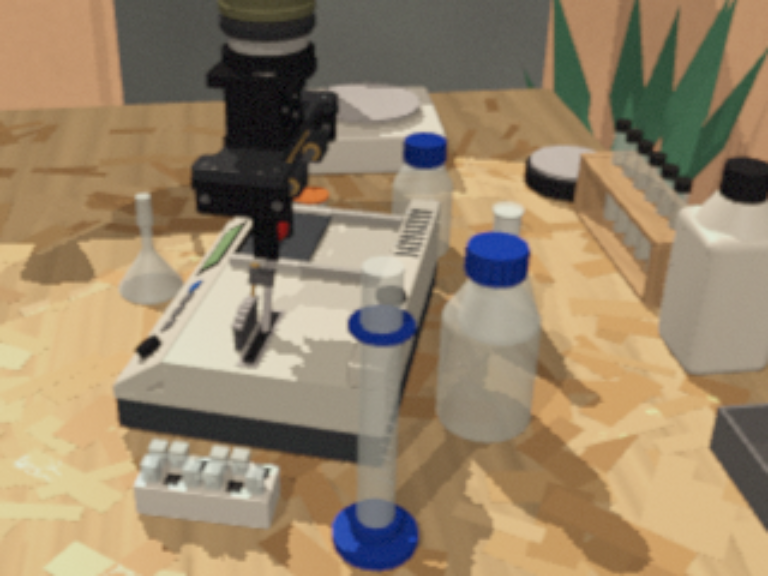

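The fingers bracket the knob and are still closing (38 mm). The knob sits about 1.5 mm left of the jaw centre.

```bash
python3 -m creep '[{"tx":0.001,"ty":0.0015,"tz":0,"rx":0,"ry":0,"rz":0},{"tx":0,"ty":0,"tz":0,"rx":0,"ry":0,"rz":0},{"tx":0,"ty":0,"tz":0,"rx":0,"ry":0,"rz":0},{"tx":0,"ty":0,"tz":0,"rx":0,"ry":0,"rz":0}]' 0.02 10; python3 -c "
from h import *
tgt((0.0005,-.114,.186))"
```

```text
time_s: 11.1
tool_pos: [0.5324, 0.0517, 0.1788]
tool_rot: [179.9, 0.1, 160.3]
force: [5.4, 1.4, -3.7]
grip_width: 0.0246
ph now [ 0.001  -0.0607  0.1788] F ph [ 4.56  3.16 -3.65] w 0.0246 t 11.1
shift tool [ 0.0006 -0.0533 -0.0073] turn [0.07 0.11 0.02]
```

Gripped at 24.6 mm with the jaw centre at y −60.7 mm (rest is −61). Now drive along the arc one click at a time and check after each.

```bash
python3 -m creep '[{"tx":0,"ty":-0.0055,"tz":-0.002,"rx":0,"ry":0,"rz":0},{"tx":0,"ty":-0.0055,"tz":-0.0018,"rx":0,"ry":0,"rz":0},{"tx":0,"ty":-0.006,"tz":-0.0015,"rx":0,"ry":0,"rz":0},{"tx":0,"ty":0,"tz":0,"rx":0,"ry":0,"rz":0},{"tx":0,"ty":0,"tz":0,"rx":0,"ry":0,"rz":0}]' 0.02 15; python3 -c "
from h import *
tgt((0.0005,-.0782,.184))
for n in ('wrist','side'):
  c=env.read_camera(n);p=c['pixels'][:,:,::-1].copy()
  if n=='side':p=p[120:300,160:400]
  cv2.imwrite(f'pics/k_{n}.png',cv2.resize(p,(768,576)))
"
```

```text
time_s: 11.72
tool_pos: [0.5269, 0.0365, 0.1852]
tool_rot: [179.8, 0.1, 160.3]
force: [3.2, 3.0, 5.6]
grip_width: 0.0247
ph now [ 0.001  -0.0769  0.1852] F ph [2.02 3.96 5.6 ] w 0.0247 t 11.725
shift tool [ 0.0005 -0.0013  0.0012] turn [0.15 0.14 0.05]
```

View pics/k_wrist.png

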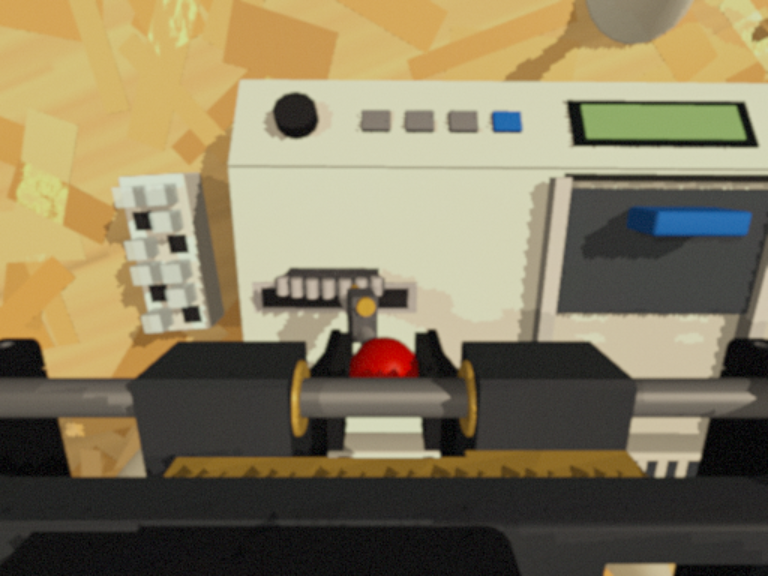

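View pics/k_side.png

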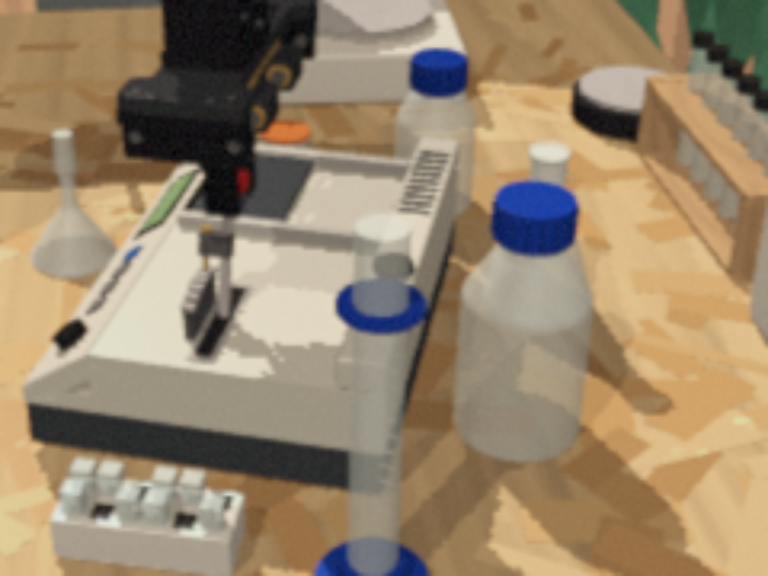

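The knob moved with the jaws to y −76.9 mm (first click is −78.2, θ≈0.14). On to the second click.

```bash
python3 -m creep '[{"tx":0,"ty":-0.006,"tz":-0.0005,"rx":0,"ry":0,"rz":0},{"tx":0,"ty":-0.006,"tz":-0.0005,"rx":0,"ry":0,"rz":0},{"tx":0,"ty":-0.006,"tz":-0.0005,"rx":0,"ry":0,"rz":0},{"tx":0,"ty":0,"tz":0,"rx":0,"ry":0,"rz":0},{"tx":0,"ty":0,"tz":0,"rx":0,"ry":0,"rz":0}]'; python3 -c "
from h import *
tgt((0.0005,-.096,.1857))"
```

```text
time_s: 12.45
tool_pos: [0.5207, 0.0195, 0.1868]
tool_rot: [179.9, 0.1, 160.3]
force: [2.8, 4.0, 6.5]
grip_width: 0.0247
ph now [ 0.0009 -0.095   0.1868] F ph [1.33 4.68 6.51] w 0.0247 t 12.45
shift tool [ 0.0005 -0.001   0.0011] turn [0.13 0.12 0.07]
```

```bash
python3 -m creep '[{"tx":0,"ty":-0.005,"tz":0,"rx":0,"ry":0,"rz":0},{"tx":0,"ty":-0.005,"tz":0,"rx":0,"ry":0,"rz":0},{"tx":0,"ty":-0.005,"tz":0.0003,"rx":0,"ry":0,"rz":0},{"tx":0,"ty":-0.003,"tz":0.0003,"rx":0,"ry":0,"rz":0},{"tx":0,"ty":0,"tz":0,"rx":0,"ry":0,"rz":0},{"tx":0,"ty":0,"tz":0,"rx":0,"ry":0,"rz":0},{"tx":0,"ty":0,"tz":0,"rx":0,"ry":0,"rz":0},{"tx":0,"ty":0,"tz":0,"rx":0,"ry":0,"rz":0}]'; python3 -c "
from h import *
tgt((0.0005,-.114,.1857))
for n in ('wrist','side','top'):
  c=env.read_camera(n);p=c['pixels'][:,:,::-1].copy()
  if n=='side':p=p[120:300,160:400]
  if n=='top':p=p[100:300,100:380]
  cv2.imwrite(f'pics/l_{n}.png',cv2.resize(p,(768,576)))
"
```

```text
time_s: 13.45
tool_pos: [0.5143, 0.0025, 0.1856]
tool_rot: [179.9, 0.1, 160.3]
force: [2.7, 3.6, 5.4]
grip_width: 0.0247
ph now [ 0.0007 -0.1131  0.1856] F ph [1.31 4.34 5.41] w 0.0247 t 13.45
shift tool [ 0.0002 -0.0009 -0.0001] turn [0.11 0.08 0.06]
```

View pics/l_wrist.png

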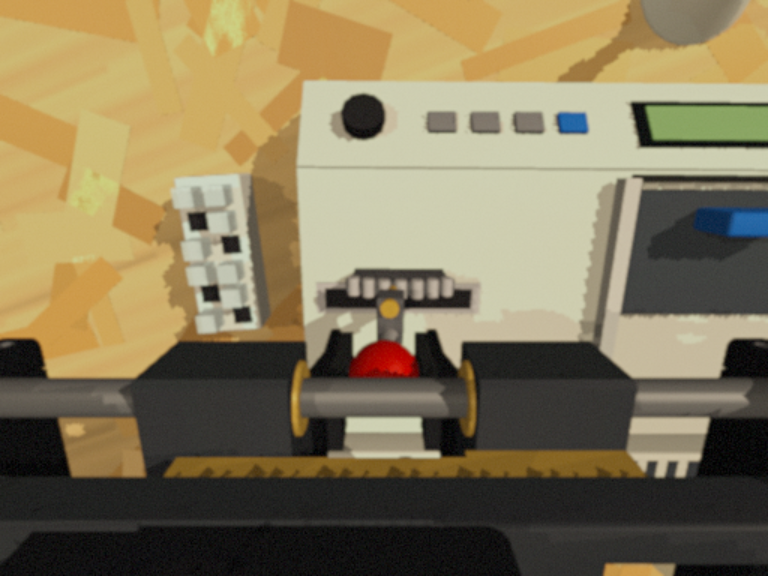

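View pics/l_side.png

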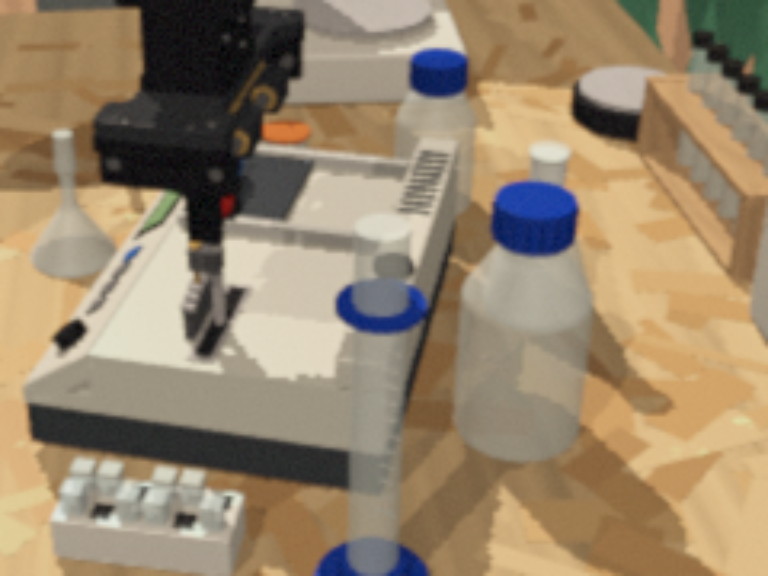

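View pics/l_top.png

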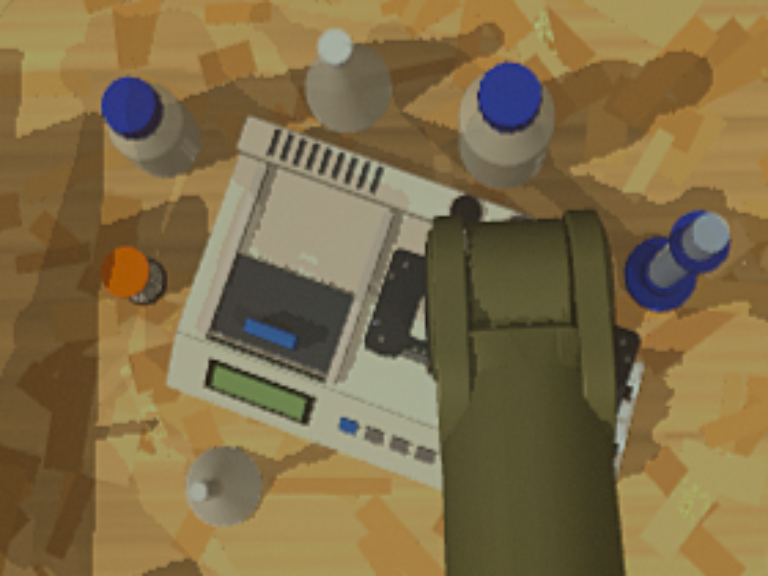

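The knob has travelled 52.4 of 53 mm. The pin at (389,307) sits between teeth, the cover ridge is still at the front, and everything around the instrument stands. I'll hold and do a last check.

```bash
python3 -m creep '[{"tx":0,"ty":-0.0005,"tz":0,"rx":0,"ry":0,"rz":0},{"tx":0,"ty":0,"tz":0,"rx":0,"ry":0,"rz":0},{"tx":0,"ty":0,"tz":0,"rx":0,"ry":0,"rz":0},{"tx":0,"ty":0,"tz":0,"rx":0,"ry":0,"rz":0},{"tx":0,"ty":0,"tz":0,"rx":0,"ry":0,"rz":0}]'; python3 -c "
from h import *
tgt((0.0005,-.114,.1857));print(np.abs(env.get_obs()['joint_velocities']).max())
P=np.load('P.npy');Rp=Ro.from_euler('z',P[2])
c=env.read_camera('top');p=c['pixels'][:,:,::-1].copy()
for ce,st in blobs(p,(100,130,60),(118,255,255),60)[0]: print(ce.round(1),Rp.inv().apply(onz(c,*ce,.114)-[P[0],P[1],0]).round(4))
tgt((0.0005,-.114,.1857))
"
```

```text
time_s: 14.22
tool_pos: [0.5143, 0.0024, 0.1856]
tool_rot: [179.9, 0.1, 160.3]
force: [3.1, 4.6, 5.6]
grip_width: 0.0248
ph now [ 0.0007 -0.1133  0.1856] F ph [1.4  5.35 5.64] w 0.0248 t 14.225
shift tool [ 0.0002 -0.0007 -0.0001] turn [0.13 0.09 0.08]
0.10877776305500099
[477.1  24.9] [ 0.6163 -0.4112  0.114 ]
[386.1  26.6] [ 0.5423 -0.2027  0.114 ]
[338.4  35.2] [ 0.4843 -0.0987  0.114 ]
[285.3 132.4] [ 0.2095 -0.0539  0.114 ]
[146.  136.1] [0.0927 0.2615 0.114 ]
[338.4 199.1] [ 0.0974 -0.2234  0.114 ]
[198.1 215.4] [-0.0466  0.0758  0.114 ]
ph now [ 0.0007 -0.1133  0.1856] F ph [2.26 5.22 4.44] w 0.0248 t 14.275
shift tool [ 0.0002 -0.0007 -0.0001] turn [0.13 0.09 0.08]
```

```bash
python3 -c "
from cell import env
print(env.sign_off())"
```

```text
the job is handed in; nothing more can be done
None
```

The cover is shut, the lever is held at its third click, and I handed the job in at about 14 s. The hand-in reports no verdict.

- **Cover:** I pushed the blue ridge from behind with closed fingers until it stopped dead. The force rose to 14 N without movement, well over the 2.5 N friction. The wrist view then put the ridge at x −47.4 mm (nominal −47.5). The final top view gave −46.6 mm, which is within measuring error and the 3 mm limit.
- **Lever:** I gripped the red knob across y with a 15 N grip and moved it along its arc one click at a time, with a check after each. It ended at y −113.3 mm (nominal −114, about 0.445 rad). It was still, with about 5 N of spring force on the fingers, and it never went further.
- **Surroundings:** The last views showed the bottles, flask, funnel, measuring cylinder, spool and rack upright. The two bottle caps I measured again had moved less than half a pixel. The arm hid part of the rack from above, but the side and wrist views showed it standing.

Two small readings disagreed:
- **Grip width:** It read 24.7 mm on the 26 mm ball.
- **Upward force:** The wrist showed about 5 N upward while I was holding the lever. I took this for ball-to-pad friction.

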